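# Fit the blade rotor onto the bench cutter's drive shaft

### The arm

A 7-joint arm with a two-finger parallel gripper is mounted at the origin on the work surface. World frame = base frame: x ahead of the robot, y to its left, z up, the work surface at z = 0. Lengths are in m, angles in rad, forces in N, time in s.
With the tool pointing down it reaches from about 0.425 to 0.875 m from the base axis. Payload 9.9 kg.
Tool frame: the origin (TCP) lies on the centre line of the jaws, within the pads' length; the fingertips stand 14 mm ahead of it and the grasp point (between the pads) lies 5 mm behind it (ctrl.tip_extent is the distance from the TCP to the fingertips, in m); z points along the fingers, y is the direction in which the jaws open and shut (so a half turn about z gives the same grasp; the last joint's range is limited). The gripper opens to 85 mm and grips with 20 to 120 N. Pads are 22 mm wide; open, the fingers measure 114 mm over their backs; the gripper's body (76 mm by 85 mm) begins 54 mm behind the grasp point. The pads swing forward as they close: fully open they stand 13 mm farther back than shut.
Start: joints at [1.103, 0.576, 0.025, 1.437, -0.015, 1.129, -0.057], TCP at [0.253, -0.626, 0.245] pointing down, gripper open.
Joint ranges: [-2.76, 2.76], [-0.34, 2.15], [-1.52, 1.57], [0.19, 2.46], [-1.09, 4.23], [0.17, 1.99], [-2.82, 2.82]. Speed limits (rad/s): [2.22, 2.22, 3.01, 3.01, 3.14, 3.14, 3.14].

### API

Orientations are given as a unit quaternion [w, x, y, z].
In Python, from workcell import ctrl gives the robot as it stands.
- The arm moves only by the shell command python3 -m creep 'ROWS' [FORCE]. ROWS is JSON, a list of rows, each a list of 3 entries, a list of its own where there are three numbers: the shift along the tool's x, y, z in m, then the turn, a rotation vector about the tool's x, y, z in degrees, then the gripper's target within -1 to 1 (shut at 1, half-way at 0, fully open at -1). A call has 1 to 12 rows; each row shifts and turns the pose as measured when the row begins, along the tool's axes as they then stand; what a row does not reach is not made up. A row lasts 1/8 s, in which the tool goes at most 62.5 mm and 10.7 degrees, less where a joint would pass 70% of its speed; a pose out of reach is approached as far as the arm can. A call with a gripper value outside its range is refused whole. The fingers move at their own pace and stop on an object; FORCE is the grip in N (left out, the last holds). Time passes only in rows, so rows that do not move let the fingers close. It gives the time, the measured TCP pose, the force and the opening at its end, in the units of the state.
- ctrl.get_state(): the state, without advancing time (a new reading comes with each control period).
- ctrl.read_camera(name): name is "scene" or "top" or "wrist"; returns the picture (420x560x3 uint8, red, green, blue); there is no depth.
- ctrl.get_calibration(name): a dict with "camera_matrix" (3x3 intrinsics, pixels), "k1" (the pictures are not rectified: a ray, as slopes to the right and down, at radius r is drawn at 1 + k1 r^2 times it, then the intrinsics apply), "eye" and "rotation" of the camera in the world; the wrist camera has in their place "mount" (4x4, takes a point from camera to tool coordinates, whose origin is the TCP and whose axes are the flange's). Camera axes: x right, y down, z forward; pixel columns grow to the right and rows downward; lengths in m; the calibration is good to about 2 mm. A picture is of the moment at which its call begins: read the wrist's pose just before it. get_calibration takes no time and is no camera call.
- ctrl.finish_job(): hands the job in, once; it reports no verdict.
Trained networks look in the newest picture that a camera, given by its name, has taken for a name from the list of things; names that differ only in an ending like _2 or _b are one class to them, and where a whole thing is asked for, a point or a joint stands for the part that bears it (a point fixed in the world has none). Each returns a list of dicts, best first, with "score" (0 to 1); they miss things now and then, are a little off and sometimes report something else, mostly with a low value. They report only what shows in the picture. A call takes as long as a camera call.
- ctrl.spot_in(camera, query): "point" ([x, y, z] in m, in the coordinates of the camera as it stood for that picture, good to about 4 mm: the middle of the surface that is visible of it).
- ctrl.spot_point(camera, query): "point" ([x, y, z] in m, in the coordinates of the camera as it stood for that picture, good to about 4 mm: a listed point, or the origin of a listed thing).
The state is a dict: "time": time; "qpos": joint angles; "joint_velocities": joint speeds; "joint_torque": joint torques, N m; "tcp_pos": TCP position; "tcp_rot": TCP orientation; "contact_force": force on the tool from outside, world axes, zero at the start; "wrist_torque": the same for the moment, N m; "grip_width": opening from 0.0 (shut) to 1.0 (fully open).
Only numpy, scipy, OpenCV 4.12 (cv2) and the standard library are available. Lean on these libraries where they do the work, as an engineer would, in place of code of your own. Each camera call takes 0.05 s, during which the arm holds its last target. There are 200 camera calls.

### The job

Take the red-gripped blade rotor off the tray and fit it in the bench cutter's bowl: lower it over the tapered drive shaft, feel for the drive keys by turning it under light pressure, and let it sit down fully home, upright and free of your hand. Be gentle: never force it down, drop it or push hard against the machine, and leave everything else on the bench where it is.

Things in the scene. Friction and masses are not known exactly. Their poses are not given: they have to be found in the camera images.
- rotor_grip (a point): Blade rotor (0.32-0.52 kg): white hub, red grip on top, two steel blades reaching 86 mm from its axis. This point: centre of the upright red grip, a cylinder 30 mm across and 38 mm tall, 83 mm above the rotor's underside, 19 mm below its top. z = its axis, up. Just below the grip is a 38 mm guard flange (60-64 mm above the underside); blades at 6 and 30 mm. Starts upright on the tray.
- rotor_foot (a point): Centre of the rotor's underside (83 mm below rotor_grip): mouth of the hub's bore, 27 mm wide, narrowing upwards to match the shaft's taper. Three slots, 120 degrees apart, 11.5 mm wide, 14 mm high, are cut up into the hub from here; one points along this frame's x.
- shaft_seat (a point): On the drive shaft's upright axis in the bowl: rotor_foot comes here (within 1.5 mm in height) when fully home. Three keys 8 mm wide, 120 degrees apart, stick out of the shaft to 20.5 mm from its axis, their tops 10 mm above this point. The shaft has stopped at an unknown angle: unless slots and keys match within 0.1 rad (at most a third of a turn away) the rotor rests on the keys, 10 mm too high.
- shaft_tip (a point): Top of the aluminium shaft, 48 mm above shaft_seat, same axis: 10 mm wide, widening over 32 mm to 24 mm. The rotor's bore finds it with up to 8 mm of sideways error and is centred as it goes down; resting on the keys it still has 2 mm of play. The shaft resists turning with 0.25 N m, enough to stay while the rotor slides round on its keys pressed with less than about 10 N.
- cutter: Bench cutter, fixed, white, 325 x 205 mm; origin on the bench under the shaft axis, z up. Its steel bowl is about 185 mm wide inside, floor 116 mm and rim 206 mm above the bench. On -x: bowl handle (to 147 mm from the axis) and buttons; on +x: motor housing (160 mm tall) and latch post (105 to 131 mm from the axis, 220 mm tall). shaft_seat is 130 mm above this origin.
- tray: Aluminium tray, 250 x 340 x 22 mm, fixed to the bench; the rotor and the pusher stand on its floor, 5 mm above the bench.
- pusher: Grey feed pusher, upright cylinder 42 mm across with a 56 mm cap, 91 mm tall, on the tray beside the rotor (not to be moved). Origin at its underside.
- lid: Cutter lid, grey disc 198 mm across with a feed tube, 64 mm tall, lying on the bench (leave). Origin at its underside.
- disc: Steel grating disc 164 mm across, 25 mm tall at the hub, flat on the bench (leave).
- basket_a: Brown proofing basket, 260 x 150 x 75 mm, on the robot's right (leave). Origin at its underside.
- basket_b: Brown proofing basket, 260 x 150 x 75 mm, on the robot's left (leave). Origin at its underside.
- scraper: Steel dough scraper with black handle, 105 x 150 x 10 mm, flat on the bench on the left (leave).
- dredger: Aluminium flour dredger, 72 mm across, 106 mm tall, beyond the cutter and tray (leave). Origin at its underside.

How it is judged:
By the outcome, as a careful person would: the job done as asked, in the order asked, and still so for the second after the job is handed in, with the robot touching nothing.
It also fails if it takes over 72 s, if anything falls off the work surface, if the arm or the gripper's body presses on something with over 40 N, if the wrist force passes 120 N, or if a joint passes its speed limit or range.

## Working session

There is one attempt and no reset: what is moved stays moved. The work goes in short steps, Python scripts to look and compute and a shell command to move; the robot and the scene stay as the last step left them, time stands still between calls to the robot, and variables do not carry over. Pictures are saved under pics/ and viewed, about 8 in all and at most 12, crops included, and the job is handed in when it is done.

```bash
mkdir -p pics; ls
cat > h.py <<'E'
import numpy as np, cv2
from scipy.spatial.transform import Rotation as R
from workcell import ctrl
def Rq(q): return R.from_quat([q[1],q[2],q[3],q[0]])
def toworld(cam,p,st):
    c=ctrl.get_calibration(cam); p=np.array(p)
    if cam=='wrist':
        p=(np.array(c['mount'])@np.r_[p,1])[:3]
        return Rq(st['tcp_rot']).apply(p)+st['tcp_pos']
    return np.array(c['rotation'])@p+np.array(c['eye'])
def look(cam,f=None):
    st=ctrl.get_state(); im=ctrl.read_camera(cam)
    if f: cv2.imwrite('pics/'+f,im[:,:,::-1])
    return st,im
def spots(cam,names,st,fn=None,n=2):
    for q in names:
        for d in (fn or ctrl.spot_point)(cam,q)[:n]:
            print(cam,q,round(d['score'],2),toworld(cam,d['point'],st).round(4))
def local(st,target):  # world target -> tool-axis shift
    return Rq(st['tcp_rot']).inv().apply(np.array(target)-st['tcp_pos'])
E
python3 - <<'E'
from h import *
for cam in ['scene','top']:
    st,im=look(cam,cam+'0.png')
    spots(cam,['rotor_grip','rotor_foot','shaft_tip','shaft_seat','cutter','pusher'],st)
    c=ctrl.get_calibration(cam);print(np.array(c['eye']).round(3),np.array(c['rotation']).round(3).tolist(),c['k1'],np.array(c['camera_matrix']).tolist())
st=ctrl.get_state();print(st); print(ctrl.get_calibration('wrist'))
a=cv2.imread('pics/scene0.png');b=cv2.imread('pics/top0.png')
cv2.imwrite('pics/both.png',np.vstack([a,b])[:, :][::1])
E
```

```text
picsTraceback (most recent call last):
  File "<stdin>", line 4, in <module>
  File "h.py", line 18, in spots
    print(cam,q,round(d['score'],2),toworld(cam,d['point'],st).round(4))
                                    ~~~~~~~^^^^^^^^^^^^^^^^^^^
  File "h.py", line 10, in toworld
    return np.array(c['rotation'])@p+np.array(c['eye'])
           ~~~~~~~~~~~~~~~~~~~~~~~^~
ValueError: matmul: Input operand 1 has a mismatch in its core dimension 0, with gufunc signature (n?,k),(k,m?)->(n?,m?) (size 3 is different from 4)
```

```bash
sed -i "s/return np.array(c\['rotation'\])@p+/return Rq(c['rotation']).apply(p)+/" h.py
python3 - <<'E'
from h import *
for cam in ['scene','top']:
    st,im=look(cam,cam+'0.png')
    spots(cam,['rotor_grip','rotor_foot','shaft_tip','shaft_seat','cutter','pusher'],st)
    c=ctrl.get_calibration(cam);print(np.array(c['eye']).round(3),c['rotation'],c['k1'],np.array(c['camera_matrix']).tolist())
st=ctrl.get_state();print(st); print(ctrl.get_calibration('wrist'))
a=cv2.imread('pics/scene0.png');b=cv2.imread('pics/top0.png')
cv2.imwrite('pics/both.png',cv2.resize(np.hstack([a,b]),(800,300)))
E
```

```text
scene rotor_grip 0.56 [0.5178 0.2502 0.0876]
scene rotor_foot 0.86 [0.5119 0.2472 0.0034]
scene shaft_tip 0.84 [ 0.5239 -0.2341  0.1791]
scene shaft_seat 0.62 [ 0.5261 -0.2379  0.1312]
scene cutter 0.73 [ 0.5254 -0.2355 -0.0016]
scene cutter 0.57 [ 8.079e-01 -1.560e-02 -6.000e-04]
scene pusher 0.91 [0.49   0.0929 0.0013]
[ 1.446 -0.296  1.021] [-0.32522486  0.74576812  0.53128437 -0.23621097] -0.02234879229424654 [[446.35444352639183, 0.0, 277.62631309154], [0.0, 446.35444352639183, 203.76852356571823], [0.0, 0.0, 1.0]]
top rotor_grip 0.61 [0.5158 0.2509 0.0848]
top rotor_grip 0.27 [ 0.3671  0.5325 -0.002 ]
top rotor_foot 0.63 [ 0.5153  0.2494 -0.0016]
top shaft_tip 0.74 [ 0.5273 -0.2376  0.1745]
top cutter 0.97 [ 0.526  -0.2355 -0.0041]
top pusher 0.7 [0.491  0.0927 0.0007]
top pusher 0.68 [ 0.2731 -0.3443  0.0013]
[0.234 0.008 1.727] [-0.06472413  0.70427446 -0.70417471  0.06281914] -0.15509469240414842 [[455.6777290507178, 0.0, 278.77565660615244], [0.0, 455.6777290507178, 213.80748411498274], [0.0, 0.0, 1.0]]
{'time': 0.8, 'qpos': array([ 1.10320313,  0.57567379,  0.02490692,  1.
[... 521 characters left out ...]
': array([ 0.10634926,  0.52732233, -1.4680361 ]), 'wrist_torque': array([-0.00318658, -0.00972569,  0.04530229]), 'grip_width': 0.9991588531212758}
{'camera_matrix': array([[292.50500833,   0.        , 275.08240317],
       [  0.        , 292.50500833, 205.40607894],
       [  0.        ,   0.        ,   1.        ]]), 'k1': 0.003664180383001128, 'mount': array([[-7.86316766e-04, -9.56082214e-01, -2.93097565e-01,
         7.56085325e-02],
       [ 9.99999546e-01, -9.09740013e-04,  2.84785157e-04,
        -5.93688384e-04],
       [-5.38920606e-04, -2.93097208e-01,  9.56082495e-01,
        -1.29213837e-01],
       [ 0.00000000e+00,  0.00000000e+00,  0.00000000e+00,
         1.00000000e+00]])}
```

View pics/both.png

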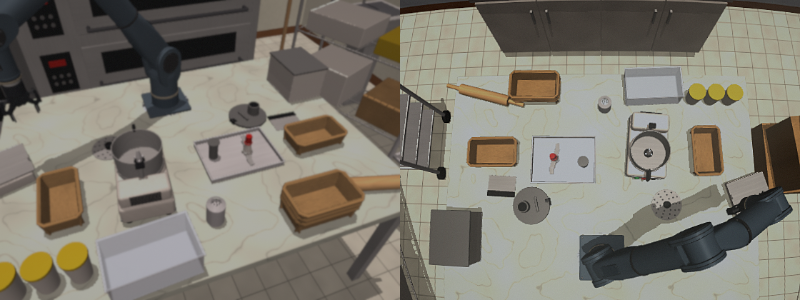

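```bash
python3 -m creep '[[[0,0,-0.025],[0,0,-9.8],-1],[[0,0,-0.025],[0,0,-9.8],-1],[[0,0,-0.025],[0,0,-9.8],-1],[[0,0,-0.025],[0,0,-9.8],-1],[[0,0,-0.025],[0,0,-9.8],-1],[[0,0,0],[0,0,-9.8],-1],[[0,0,0],[0,0,-9.2],-1]]' 35
python3 -m creep '[[[0.049,0.034,0],[0,0,0],-1],[[0.049,0.034,0],[0,0,0],-1],[[0.049,0.034,0],[0,0,0],-1],[[0.049,0.034,0],[0,0,0],-1],[[0.049,0.034,0],[0,0,0],-1],[[0.049,0.034,0],[0,0,0],-1],[[0.049,0.034,0],[0,0,0],-1],[[0.049,0.034,0],[0,0,0],-1],[[0,0,0],[0,0,0],-1]]'
python3 - <<'E'
from h import *
st,im=look('wrist','w1.png'); spots('wrist',['shaft_tip','shaft_seat','cutter'],st); print(st['qpos'],st['contact_force'])
E
```

```text
time: 1.68
tcp_pos: [0.2528, -0.6256, 0.3744]
tcp_rot: [-0.0, 0.694, 0.72, -0.0]
contact_force: [-0.0, -1.0, 0.3]
grip_width: 0.996
time: 2.8
tcp_pos: [0.5162, -0.2116, 0.3738]
tcp_rot: [0.001, 0.694, 0.72, 0.0]
contact_force: [-0.4, -0.4, -0.3]
grip_width: 1.0
wrist shaft_tip 0.71 [ 0.5292 -0.2348  0.1825]
wrist shaft_seat 0.76 [ 0.5284 -0.2354  0.1272]
wrist cutter 0.83 [ 0.526  -0.2347 -0.002 ]
[ 0.6033843   0.32849581 -0.42887547  1.52412355  0.13972743  1.31722306
  0.19749075] [-0.42399809 -0.40073693 -0.27085835]
```

View pics/w1.png

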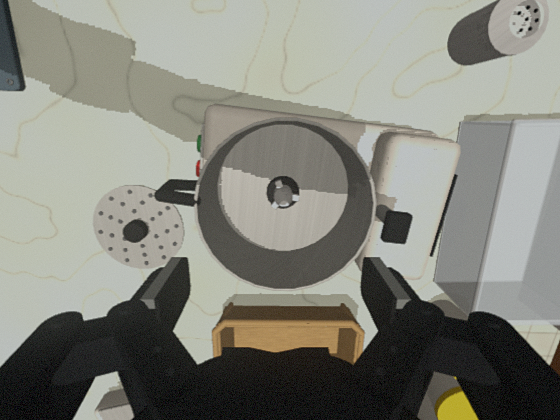

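```bash
python3 -m creep '[[[0.054,0,0],[0,0,0],-1],[[0.054,0,0],[0,0,0],-1],[[0.054,0,0],[0,0,0],-1],[[0.054,0,0],[0,0,0],-1],[[0.054,0,0.02],[0,0,0],-1],[[0.054,0,0.03],[0,0,0],-1],[[0.054,0,0.03],[0,0,0],-1],[[0.054,0,0.03],[0,0,0],-1],[[0,0,0],[0,0,0],-1]]'
python3 - <<'E'
from h import *
st,im=look('wrist','w2.png'); spots('wrist',['rotor_grip','rotor_foot','pusher','tray'],st); print(st['qpos'])
a=cv2.resize(cv2.imread('pics/w1.png')[150:235,240:330],None,fx=5,fy=5,interpolation=3)
b=cv2.resize(cv2.imread('pics/w2.png'),(400,300)); c=np.zeros((425,850,3),np.uint8); c[:,:450]=a; c[:300,450:]=b
cv2.imwrite('pics/c2.png',c[:, :]); cv2.imwrite('pics/c2.png',cv2.resize(c,(800,400)))
E
```

```text
time: 4.12
tcp_pos: [0.509, 0.2072, 0.2578]
tcp_rot: [0.004, 0.709, 0.705, -0.002]
contact_force: [0.3, -1.3, 0.6]
grip_width: 1.004
wrist rotor_grip 0.61 [0.5168 0.2552 0.0875]
wrist rotor_foot 0.89 [0.5167 0.2534 0.0061]
wrist pusher 0.75 [0.4921 0.0921 0.0077]
wrist tray 0.72 [0.5159 0.2055 0.0029]
[-0.089454    0.41586725 -0.56266156  1.74039636  0.25952399  1.06018658
 -0.74868361]
```

View pics/c2.png

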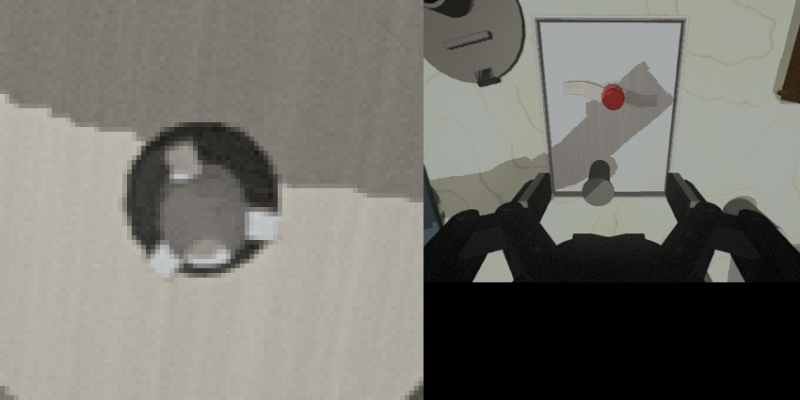

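```bash
python3 -m creep '[[[0.012,0.002,0.018],[0,0,0],-1],[[0.012,0.002,0.018],[0,0,0],-1],[[0.012,0.002,0.018],[0,0,0],-1],[[0.010,0.002,0.018],[0,0,0],-1],[[0,0,0],[0,0,0],-1]]'
cat >> h.py <<'E'
def redray(st,im):
    c=ctrl.get_calibration('wrist'); hsv=cv2.cvtColor(im,cv2.COLOR_RGB2HSV)
    m=(((hsv[...,0]<8)|(hsv[...,0]>172))&(hsv[...,1]>140)&(hsv[...,2]>60)).astype(np.uint8)
    n,l,s,ce=cv2.connectedComponentsWithStats(m); i=1+np.argmax(s[1:,4]); (u,v)=ce[i]; print('red',s[i],ce[i])
    K=np.array(c['camera_matrix']); p=np.array([(u-K[0,2])/K[0,0],(v-K[1,2])/K[1,1]]); p=p/(1+c['k1']*(p@p))
    M=np.array(c['mount']); r=Rq(st['tcp_rot'])
    return r.apply(M[:3,3])+st['tcp_pos'], r.apply(M[:3,:3]@np.r_[p,1])
E
python3 - <<'E'
from h import *
st,im=look('wrist','w3.png'); spots('wrist',['rotor_grip','rotor_foot'],st)
st2=dict(tcp_pos=np.array([0.509,0.2072,0.2578]),tcp_rot=np.array([0.004,0.709,0.705,-0.002]))
a=redray(st,im); b=redray(st2,cv2.imread('pics/w2.png')[:,:,::-1].copy())
t=np.linalg.lstsq(np.c_[a[1],-b[1]],b[0]-a[0],rcond=None)[0]
print('tri',a[0]+t[0]*a[1],b[0]+t[1]*b[1]); print('at z=.09',a[0]+a[1]*(.09-a[0][2])/a[1][2])
print(st['tcp_pos'],Rq(st['tcp_rot']).as_matrix().round(4).tolist(),st['contact_force'])
E
```

```text
time: 5.0
tcp_pos: [0.5219, 0.2486, 0.183]
tcp_rot: [0.006, 0.713, 0.701, -0.0]
contact_force: [0.3, -0.3, -0.3]
grip_width: 0.999
wrist rotor_grip 0.63 [0.518  0.2558 0.0894]
wrist rotor_foot 0.57 [0.5123 0.2561 0.0044]
red [ 247  181   42   53 1584] [267.74558081 208.12058081]
red [265 127  34  37 891] [281.78563412 145.38945006]
tri [0.51749539 0.25273621 0.08928313] [0.51702666 0.25283849 0.08926076]
at z=.09 [0.5175124  0.25297102 0.09      ]
[0.52194792 0.24863401 0.18300553] [[0.0178, 0.9998, 0.0084], [0.9998, -0.0177, -0.0099], [-0.0097, 0.0086, -0.9999]] [ 0.25414521 -0.33176256 -0.28518365]
```

View pics/w3.png

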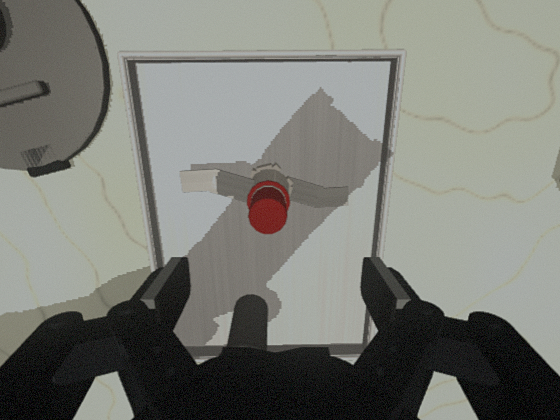

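```bash
cat > s.py <<'E'
from h import *
import sys
st=ctrl.get_state(); r=Rq(st['tcp_rot']); M=r.as_matrix(); z=M[:,2]
print('t',round(st['time'],2),'tcp',st['tcp_pos'].round(4),'yaw',round(np.degrees(np.arctan2(M[1,0],M[0,0])),1),'F',st['contact_force'].round(1),'T',np.round(st['wrist_torque'],2),'w',round(st['grip_width'],3),'q7',round(st['qpos'][6],2))
print('untilt deg',np.degrees(r.inv().apply(np.cross(z,[0,0,-1]))).round(2))
if len(sys.argv)>1:
    t=[float(v) for v in sys.argv[1:4]]; print('shift',local(st,t).round(4))
E
python3 -m creep '[[[0.005,-0.0044,0.01],[0.5,0.56,0],-1],[[0,0,0.025],[0,0,0],-1],[[0,0,0],[0,0,0],-1]]'; python3 s.py 0.5175 0.2535 0.088; python3 -c "from workcell import ctrl;print(ctrl.tip_extent)"
```

```text
time: 5.52
tcp_pos: [0.5191, 0.2528, 0.1504]
tcp_rot: [0.001, 0.715, 0.7, 0.003]
contact_force: [-1.4, -0.1, 0.3]
grip_width: 1.005
t 5.53 tcp [0.5191 0.2528 0.1504] yaw 88.8 F [-1.4 -0.1  0.3] T [-0.01 -0.01 -0.04] w 1.005 q7 -0.91
untilt deg [ 0.26 -0.17 -0.  ]
shift [ 0.0005 -0.0019  0.0624]
0.014
```

```bash
python3 -m creep '[[[0.0005,-0.002,0.02],[0.26,-0.17,0],-1],[[0,0,0.02],[0,0,0],-1],[[0,0,0.015],[0,0,0],-1],[[0,0,0.006],[0,0,0],-1],[[0,0,0],[0,0,0],-1]]'; python3 s.py 0.5175 0.2535 0.088
```

```text
time: 6.15
tcp_pos: [0.5178, 0.254, 0.0879]
tcp_rot: [0.0, 0.715, 0.699, 0.001]
contact_force: [0.1, 0.0, 0.1]
grip_width: 1.004
t 6.15 tcp [0.5178 0.254  0.0879] yaw 88.7 F [0.1 0.  0.1] T [-0.02 -0.04  0.02] w 1.004 q7 -0.97
untilt deg [ 0.09 -0.08  0.  ]
shift [-0.0006 -0.0003 -0.0001]
```

```bash
python3 -m creep '[[[0,0,0],[0,0,0],0],[[0,0,0],[0,0,0],0.2],[[0,0,0],[0,0,0],0.2],[[0,0,0],[0,0,0],1],[[0,0,0],[0,0,0],1],[[0,0,0],[0,0,0],1],[[0,0,0],[0,0,0],1]]' 45; python3 s.py; python3 -m creep '[[[0,0,-0.005],[0,0,0],1],[[0,0,-0.015],[0,0,0],1],[[0,0,0],[0,0,0],1]]'; python3 s.py
```

```text
time: 7.02
tcp_pos: [0.5178, 0.2545, 0.0894]
tcp_rot: [0.0, 0.715, 0.699, 0.002]
contact_force: [-1.1, 0.7, 0.7]
grip_width: 0.341
t 7.03 tcp [0.5178 0.2545 0.0894] yaw 88.8 F [-1.1  0.7  0.7] T [ 0.01  0.22 -0.02] w 0.341 q7 -0.96
untilt deg [ 0.16 -0.13 -0.  ]
time: 7.4
tcp_pos: [0.5179, 0.254, 0.1103]
tcp_rot: [0.0, 0.715, 0.699, 0.001]
contact_force: [0.4, -0.6, -5.3]
grip_width: 0.339
t 7.4 tcp [0.5179 0.254  0.1103] yaw 88.7 F [ 0.4 -0.6 -5.3] T [-0.02 -0.03 -0.03] w 0.339 q7 -0.94
untilt deg [ 0.13 -0.1   0.  ]
```

```bash
python3 -m creep '[[[0,0,-0.025],[0,0,0],1],[[0,0,-0.045],[0,0,0],1],[[0,0,-0.045],[0,0,0],1],[[0,0,-0.045],[0,0,0],1],[[0,0,-0.045],[0,0,0],1],[[0,0,-0.02],[0,0,0],1],[[0,0,0],[0,0,0],1]]'; python3 -m creep '[[[-0.02,0,0],[0,0,0],1],[[-0.04,0,0],[0,0,0],1],[[-0.05,0,0],[0,0,0],1],[[-0.05,0,0],[0,0,0],1],[[-0.05,0,0],[0,0,0],1],[[-0.05,0,0],[0,0,0],1],[[-0.05,0,0],[0,0,0],1],[[-0.05,0,0],[0,0,0],1],[[-0.05,0.01,0],[0,0,0],1],[[-0.04,0.01,0],[0,0,0],1],[[-0.02,0,0],[0,0,0],1],[[0,0,0],[0,0,0],1]]'; python3 s.py 0.5275 -0.2355 0.33
```

```text
time: 8.28
tcp_pos: [0.5163, 0.2523, 0.3419]
tcp_rot: [0.0, 0.715, 0.699, 0.0]
contact_force: [0.1, 0.4, -5.4]
grip_width: 0.337
time: 9.78
tcp_pos: [0.5134, -0.2438, 0.3251]
tcp_rot: [-0.008, 0.717, 0.697, -0.01]
contact_force: [0.1, 1.1, -4.5]
grip_width: 0.336
t 9.78 tcp [ 0.5134 -0.2438  0.3251] yaw 88.3 F [ 0.1  1.1 -4.5] T [ 0.12 -0.08 -0.  ] w 0.336 q7 0.16
untilt deg [-1.47  0.18  0.  ]
shift [ 0.0086  0.0137 -0.0053]
```

```bash
python3 -m creep '[[[0.0085,0.0134,-0.005],[-1.47,0.18,0],1],[[0,0,0],[0,0,0],1]]'; python3 s.py 0.5267 -0.2357 0.29
python3 - <<'E'
from h import *
st,im=look('wrist','w4.png'); s2,i2=look('scene'); i2=cv2.resize(i2[150:320,120:290],(420,420),interpolation=2)
cv2.imwrite('pics/c4.png',cv2.resize(np.hstack([im,i2]),(800,343))[:,:,::-1])
spots('wrist',['rotor_foot','rotor_grip'],st); spots('scene',['rotor_foot','rotor_grip','shaft_tip'],s2)
E
```

```text
time: 10.02
tcp_pos: [0.5279, -0.2323, 0.3296]
tcp_rot: [-0.0, 0.716, 0.698, 0.001]
contact_force: [0.6, 0.4, -4.9]
grip_width: 0.337
t 10.03 tcp [ 0.5279 -0.2323  0.3296] yaw 88.5 F [ 0.6  0.4 -4.9] T [0.08 0.01 0.03] w 0.337 q7 0.14
untilt deg [ 0.07 -0.12 -0.  ]
shift [-0.0036 -0.0012  0.0396]
wrist rotor_foot 0.62 [ 0.5256 -0.2318  0.2462]
wrist rotor_grip 0.86 [ 0.526  -0.2337  0.3268]
scene rotor_foot 0.7 [ 0.5229 -0.2435  0.2466]
scene rotor_grip 0.81 [ 0.527  -0.237   0.3242]
scene shaft_tip 0.59 [ 0.5237 -0.2337  0.1803]
```

View pics/c4.png

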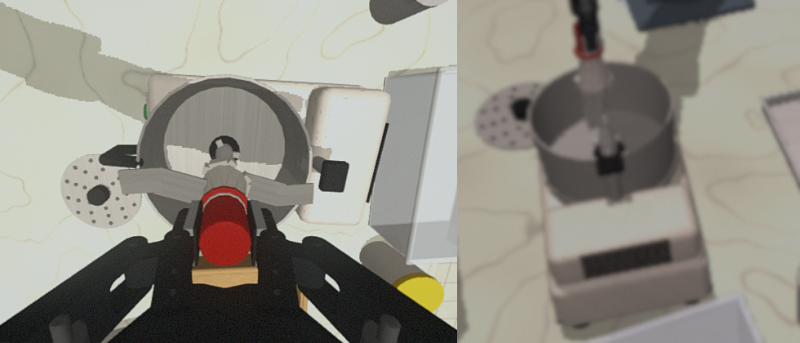

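```bash
python3 -m creep '[[[-0.0036,-0.0012,0.015],[0.07,-0.12,0],1],[[0,0,0.015],[0,0,0],1],[[0,0,0],[0,0,0],1]]'; python3 s.py 0.5267 -0.2357 0.28
```

```text
time: 10.75
tcp_pos: [0.5245, -0.2388, 0.2961]
tcp_rot: [-0.001, 0.717, 0.697, -0.002]
contact_force: [0.0, -0.5, -3.5]
grip_width: 0.336
t 10.75 tcp [ 0.5245 -0.2388  0.2961] yaw 88.3 F [ 0.  -0.5 -3.5] T [0.06 0.02 0.07] w 0.336 q7 0.14
untilt deg [-0.23  0.06  0.  ]
shift [0.0031 0.0022 0.0161]
```

```bash
python3 -m creep '[[[0.003,0.0022,0],[-0.23,0.06,0],1],[[0,0,0.006],[0,0,0],1],[[0,0,0],[0,0,0],1]]'; python3 s.py 0.5267 -0.2357 0.265
```

```text
time: 11.12
tcp_pos: [0.5272, -0.2355, 0.2898]
tcp_rot: [0.0, 0.717, 0.697, 0.0]
contact_force: [-0.3, 1.0, -4.3]
grip_width: 0.335
t 11.12 tcp [ 0.5272 -0.2355  0.2898] yaw 88.3 F [-0.3  1.  -4.3] T [ 0.01 -0.02 -0.01] w 0.335 q7 0.13
untilt deg [ 0.04 -0.02 -0.  ]
shift [-0.0002 -0.0005  0.0248]
```

Foot at ~0.206. Descend slowly over the tip.

```bash
python3 -m creep '[[[0,0,0.006],[0,0,0],1],[[0,0,0.006],[0,0,0],1],[[0,0,0.006],[0,0,0],1],[[0,0,0],[0,0,0],1]]'; python3 s.py 0.5267 -0.2357 0.25;  python3 -m creep '[[[0,0,0.005],[0,0,0],1],[[0,0,0.005],[0,0,0],1],[[0,0,0.005],[0,0,0],1],[[0,0,0],[0,0,0],1]]'; python3 s.py 0.5267 -0.2357 0.235
```

```text
time: 11.62
tcp_pos: [0.5272, -0.2355, 0.2706]
tcp_rot: [0.0, 0.717, 0.697, 0.0]
contact_force: [0.2, -0.2, -4.6]
grip_width: 0.338
t 11.62 tcp [ 0.5272 -0.2355  0.2706] yaw 88.3 F [ 0.2 -0.2 -4.6] T [0.04 0.06 0.01] w 0.338 q7 0.12
untilt deg [ 0.05 -0.    0.  ]
shift [-0.0002 -0.0006  0.0206]
time: 12.12
tcp_pos: [0.5273, -0.2356, 0.2546]
tcp_rot: [0.0, 0.717, 0.697, 0.0]
contact_force: [0.0, 0.1, -5.4]
grip_width: 0.333
t 12.12 tcp [ 0.5273 -0.2356  0.2546] yaw 88.3 F [ 0.   0.1 -5.4] T [0.09 0.01 0.06] w 0.333 q7 0.11
untilt deg [ 0.06 -0.01 -0.  ]
shift [-0.0001 -0.0006  0.0196]
```

```bash
python3 -m creep '[[[0,0,0.004],[0,0,0],1],[[0,0,0.004],[0,0,0],1],[[0,0,0.004],[0,0,0],1],[[0,0,0],[0,0,0],1]]'; python3 s.py;  python3 -m creep '[[[0,0,0.003],[0,0,0],1],[[0,0,0.003],[0,0,0],1],[[0,0,0.003],[0,0,0],1],[[0,0,0],[0,0,0],1]]'; python3 s.py 0.5267 -0.2357 0.235
```

```text
time: 12.62
tcp_pos: [0.5274, -0.2356, 0.2419]
tcp_rot: [0.0, 0.717, 0.697, 0.0]
contact_force: [-0.4, 0.1, -5.5]
grip_width: 0.335
t 12.62 tcp [ 0.5274 -0.2356  0.2419] yaw 88.3 F [-0.4  0.1 -5.5] T [0.01 0.06 0.05] w 0.335 q7 0.11
untilt deg [ 0.08 -0.    0.  ]
time: 13.12
tcp_pos: [0.5277, -0.2346, 0.2326]
tcp_rot: [0.0, 0.717, 0.697, 0.001]
contact_force: [0.1, 2.3, -4.7]
grip_width: 0.339
t 13.12 tcp [ 0.5277 -0.2346  0.2326] yaw 88.4 F [ 0.1  2.3 -4.7] T [ 0.44  0.06 -0.02] w 0.339 q7 0.1
untilt deg [ 0.1  -0.07 -0.  ]
shift [-0.0012 -0.001  -0.0024]
```

```bash
python3 -m creep '[[[0.001,0,0.002],[0,0,0],1],[[0,0,0.002],[0,0,0],1],[[0,0,0.002],[0,0,0],1],[[0,0,0],[0,0,0],1]]'; python3 s.py;  python3 -m creep '[[[0,0,0.0015],[0,0,0],1],[[0,0,0.0015],[0,0,0],1],[[0,0,0],[0,0,0],1]]'; python3 s.py
```

```text
time: 13.62
tcp_pos: [0.5278, -0.2337, 0.2261]
tcp_rot: [0.0, 0.717, 0.697, 0.001]
contact_force: [0.3, 1.4, -5.3]
grip_width: 0.336
t 13.62 tcp [ 0.5278 -0.2337  0.2261] yaw 88.3 F [ 0.3  1.4 -5.3] T [0.31 0.06 0.05] w 0.336 q7 0.1
untilt deg [ 0.1  -0.05  0.  ]
time: 14.0
tcp_pos: [0.5279, -0.2338, 0.2255]
tcp_rot: [0.001, 0.717, 0.697, 0.001]
contact_force: [-0.5, 1.7, -6.4]
grip_width: 0.341
t 14.0 tcp [ 0.5279 -0.2338  0.2255] yaw 88.3 F [-0.5  1.7 -6.4] T [0.54 0.15 0.02] w 0.341 q7 0.09
untilt deg [ 0.18  0.03 -0.  ]
```

```bash
python3 -m creep '[[[0,0,0.002],[0,0,0],1]]'; python3 s.py;  python3 -m creep '[[[0,0,0.003],[0,0,0],1]]'; python3 s.py
```

```text
time: 14.12
tcp_pos: [0.5281, -0.2339, 0.225]
tcp_rot: [0.002, 0.718, 0.697, 0.001]
contact_force: [-8.1, 2.5, 23.7]
grip_width: 0.339
t 14.12 tcp [ 0.5281 -0.2339  0.225 ] yaw 88.3 F [-8.1  2.5 23.7] T [ 0.74  2.11 -0.04] w 0.339 q7 0.09
untilt deg [0.25 0.08 0.  ]
time: 14.25
tcp_pos: [0.5282, -0.2341, 0.2249]
tcp_rot: [0.003, 0.718, 0.696, 0.001]
contact_force: [-12.7, 5.8, 36.6]
grip_width: 0.334
t 14.25 tcp [ 0.5282 -0.2341  0.2249] yaw 88.3 F [-12.7   5.8  36.6] T [ 1.16  3.43 -0.09] w 0.334 q7 0.09
untilt deg [0.35 0.18 0.  ]
```

```bash
python3 -m creep '[[[0,0,-0.0008],[0.3,0.15,0],1],[[0,0,0],[0,0,0],1]]'; python3 s.py;  python3 -m creep '[[[0,0,0.0004],[0,0,3],1],[[0,0,0.0004],[0,0,3],1],[[0,0,0.0004],[0,0,3],1],[[0,0,0.0004],[0,0,3],1]]'; python3 s.py
```

```text
time: 14.5
tcp_pos: [0.5282, -0.2338, 0.226]
tcp_rot: [0.001, 0.718, 0.696, 0.0]
contact_force: [0.2, 1.5, -3.7]
grip_width: 0.338
t 14.5 tcp [ 0.5282 -0.2338  0.226 ] yaw 88.3 F [ 0.2  1.5 -3.7] T [0.44 0.09 0.02] w 0.338 q7 0.09
untilt deg [ 0.07  0.03 -0.  ]
time: 15.0
tcp_pos: [0.5297, -0.2336, 0.2252]
tcp_rot: [0.002, 0.788, 0.615, 0.001]
contact_force: [-2.5, 1.3, 4.2]
grip_width: 0.341
t 15.0 tcp [ 0.5297 -0.2336  0.2252] yaw 76.0 F [-2.5  1.3  4.2] T [0.56 0.38 0.03] w 0.341 q7 -0.09
untilt deg [ 0.25 -0.02 -0.  ]
```

```bash
python3 -m creep '[[[0,-0.0012,-0.0002],[0.2,0,0],1],[[0,-0.0003,0.0003],[0,0,3],1],[[0,-0.0003,0.0003],[0,0,3],1],[[0,-0.0003,0.0003],[0,0,3],1],[[0,-0.0003,0.0003],[0,0,3],1],[[0,-0.0003,0.0003],[0,0,3],1],[[0,-0.0003,0.0003],[0,0,3],1]]'; python3 s.py 0.528 -0.2338 0.2252
```

```text
time: 15.88
tcp_pos: [0.5306, -0.234, 0.2251]
tcp_rot: [0.003, 0.875, 0.485, 0.003]
contact_force: [-1.4, 0.6, 3.6]
grip_width: 0.34
t 15.88 tcp [ 0.5306 -0.234   0.2251] yaw 58.0 F [-1.4  0.6  3.6] T [0.25 0.47 0.15] w 0.34 q7 -0.36
untilt deg [ 0.49 -0.12  0.  ]
shift [-0.0012 -0.0023 -0.0001]
```

```bash
python3 -m creep '[[[-0.0009,-0.0017,-0.0002],[0.45,-0.1,0],1],[[-0.0003,-0.0005,0.0003],[0,0,3],1],[[-0.0003,-0.0005,0.0003],[0,0,3],1],[[-0.0003,-0.0005,0.0003],[0,0,3],1],[[-0.0003,-0.0005,0.0003],[0,0,3],1],[[-0.0003,-0.0005,0.0003],[0,0,3],1],[[-0.0003,-0.0005,0.0003],[0,0,3],1]]'; python3 s.py 0.529 -0.2338 0.2252
```

```text
time: 16.75
tcp_pos: [0.5282, -0.2338, 0.2247]
tcp_rot: [0.001, 0.939, 0.345, 0.002]
contact_force: [0.7, 1.3, 0.3]
grip_width: 0.34
t 16.75 tcp [ 0.5282 -0.2338  0.2247] yaw 40.3 F [0.7 1.3 0.3] T [ 0.33 -0.28  0.01] w 0.34 q7 -0.63
untilt deg [ 0.2  -0.21 -0.  ]
shift [ 0.0006  0.0006 -0.0005]
```

```bash
python3 -m creep '[[[0,0,0],[0.2,-0.2,0],1],[[-0.0001,-0.0002,0.0004],[0,0,2.5],1],[[-0.0001,-0.0002,0.0004],[0,0,2.5],1],[[-0.0001,-0.0002,0.0004],[0,0,2.5],1],[[-0.0001,-0.0002,0.0004],[0,0,2.5],1]]'; python3 s.py 0.5285 -0.2338 0.2252
```

```text
time: 17.38
tcp_pos: [0.5295, -0.2343, 0.2234]
tcp_rot: [0.001, 0.965, 0.261, 0.001]
contact_force: [0.8, 0.7, 2.3]
grip_width: 0.339
t 17.38 tcp [ 0.5295 -0.2343  0.2234] yaw 30.2 F [0.8 0.7 2.3] T [ 0.17 -0.32  0.28] w 0.339 q7 -0.78
untilt deg [ 0.15 -0.13 -0.  ]
shift [-0.0006 -0.0009 -0.0018]
```

```bash
python3 -m creep '[[[0,0,0.0004],[0,0,-0.5],1],[[0,0,0.0006],[0,0,0],1]]'; python3 s.py 0.5285 -0.2338 0.2252;python3 -m creep '[[[0,0,0.0006],[0,0,2],1],[[0,0,0.0006],[0,0,0],1]]'; python3 s.py 0.5285 -0.2338 0.2252
```

```text
time: 17.62
tcp_pos: [0.5297, -0.2342, 0.2221]
tcp_rot: [0.001, 0.964, 0.266, 0.001]
contact_force: [1.4, 0.8, -2.3]
grip_width: 0.337
t 17.62 tcp [ 0.5297 -0.2342  0.2221] yaw 30.8 F [ 1.4  0.8 -2.3] T [ 0.21 -0.58  0.07] w 0.337 q7 -0.77
untilt deg [ 0.15 -0.12  0.  ]
shift [-0.0008 -0.0009 -0.0032]
time: 17.88
tcp_pos: [0.5302, -0.2342, 0.2211]
tcp_rot: [0.001, 0.969, 0.248, 0.002]
contact_force: [1.3, 1.0, 0.7]
grip_width: 0.334
t 17.88 tcp [ 0.5302 -0.2342  0.2211] yaw 28.7 F [1.3 1.  0.7] T [ 0.27 -0.5   0.15] w 0.334 q7 -0.8
untilt deg [ 0.18 -0.18  0.  ]
shift [-0.0013 -0.0012 -0.0041]
```

```bash
python3 -m creep '[[[0,0,0],[0.15,-0.15,-2],1],[[0,0,0.0008],[0,0,-2],1],[[0,0,0.001],[0,0,0],1],[[0,0,0.001],[0,0,0],1],[[0,0,0.001],[0,0,0],1]]'; python3 s.py 0.5285 -0.2338 0.2252
```

```text
time: 18.5
tcp_pos: [0.5302, -0.2338, 0.2165]
tcp_rot: [-0.0, 0.959, 0.284, 0.0]
contact_force: [2.3, 1.7, -0.7]
grip_width: 0.337
t 18.5 tcp [ 0.5302 -0.2338  0.2165] yaw 33.0 F [ 2.3  1.7 -0.7] T [ 0.4  -0.78  0.03] w 0.337 q7 -0.74
untilt deg [-0.03 -0.03  0.  ]
shift [-0.0014 -0.0009 -0.0087]
```

```bash
python3 -m creep '[[[0.0005,0,0.0005],[0,0,0],1],[[0,0,0.0005],[0,0,0],1]]'; python3 s.py; python3 -m creep '[[[0,0,0.0005],[0,0,0],1],[[0,0,0.0005],[0,0,0],1]]'; python3 s.py
```

```text
time: 18.75
tcp_pos: [0.5305, -0.2337, 0.2155]
tcp_rot: [-0.0, 0.959, 0.284, 0.0]
contact_force: [2.3, 1.0, 0.5]
grip_width: 0.338
t 18.75 tcp [ 0.5305 -0.2337  0.2155] yaw 33.0 F [2.3 1.  0.5] T [ 0.38 -0.52 -0.  ] w 0.338 q7 -0.74
untilt deg [-0.02 -0.01 -0.  ]
time: 19.0
tcp_pos: [0.5307, -0.2336, 0.2152]
tcp_rot: [-0.0, 0.959, 0.284, 0.0]
contact_force: [0.5, 1.8, 4.8]
grip_width: 0.336
t 19.0 tcp [ 0.5307 -0.2336  0.2152] yaw 33.0 F [0.5 1.8 4.8] T [ 0.46 -0.16 -0.02] w 0.336 q7 -0.74
untilt deg [ 0.01 -0.04 -0.  ]
```

```bash
python3 -m creep '[[[0,0,0],[0,0,0],1],[[0,0,0],[0,0,0],0.2],[[0,0,0],[0,0,0],0],[[0,0,0],[0,0,0],-0.3],[[0,0,0],[0,0,0],-0.5],[[0,0,0],[0,0,0],-0.5]]'; python3 s.py; python3 -m creep '[[[0,0,-0.005],[0,0,0],-0.5],[[0,0,-0.015],[0,0,0],-0.5],[[0,0,-0.03],[0,0,0],-0.5],[[0,0,-0.04],[0,0,0],-0.5],[[0,0,-0.04],[0,0,0],-0.5],[[0,0,0],[0,0,0],-0.5]]'
python3 - <<'E'
from h import *
st,im=look('wrist','w5.png'); s2,i2=look('scene'); 
st_t,_=look('top')
spots('wrist',['rotor_foot','rotor_grip','shaft_seat','cutter'],st); spots('scene',['rotor_foot','rotor_grip'],s2); spots('top',['rotor_foot','rotor_grip','pusher'],st_t)
i2=cv2.resize(i2[150:320,120:290],(420,420),interpolation=2)
cv2.imwrite('pics/c5.png',cv2.resize(np.hstack([im,i2]),(800,343))[:,:,::-1])
a=redray(st,im); print('at z .215',a[0]+a[1]*(.215-a[0][2])/a[1][2])
E
python3 s.py
```

```text
time: 19.75
tcp_pos: [0.529, -0.2348, 0.2144]
tcp_rot: [-0.0, 0.959, 0.284, -0.001]
contact_force: [-0.7, 0.1, -0.5]
grip_width: 0.752
t 19.75 tcp [ 0.529  -0.2348  0.2144] yaw 32.9 F [-0.7  0.1 -0.5] T [0.02 0.   0.02] w 0.752 q7 -0.74
untilt deg [-0.05  0.14 -0.  ]
time: 20.5
tcp_pos: [0.5295, -0.2346, 0.3534]
tcp_rot: [0.001, 0.959, 0.284, 0.0]
contact_force: [-1.0, 0.4, 0.5]
grip_width: 0.751
wrist rotor_foot 0.8 [ 0.5269 -0.2311  0.1287]
wrist rotor_foot 0.53 [0.4924 0.0932 0.0021]
wrist rotor_grip 0.72 [ 0.5243 -0.2288  0.2148]
wrist shaft_seat 0.59 [ 0.5295 -0.2356  0.1263]
wrist cutter 0.75 [ 0.5249 -0.2339 -0.0025]
scene rotor_foot 0.79 [ 0.5254 -0.2381  0.1292]
scene rotor_foot 0.58 [ 0.2656 -0.3426  0.0004]
top rotor_foot 0.47 [ 0.5285 -0.2339  0.1247]
top rotor_grip 0.5 [ 0.5281 -0.2349  0.2113]
top pusher 0.78 [0.4893 0.0913 0.0016]
top pusher 0.56 [ 2.735e-01 -3.420e-01 -2.000e-04]
red [ 257  176   35   43 1084] [273.74815498 198.21771218]
at z .215 [ 0.52935966 -0.23300601  0.215     ]
t 21.1 tcp [ 0.5282 -0.2342  0.3488] yaw 33.0 F [ 1.1 -0.2 -0.2] T [ 0.01  0.01 -0.03] w 0.749 q7 -0.72
untilt deg [-0.26  0.28 -0.  ]
```

View pics/c5.png

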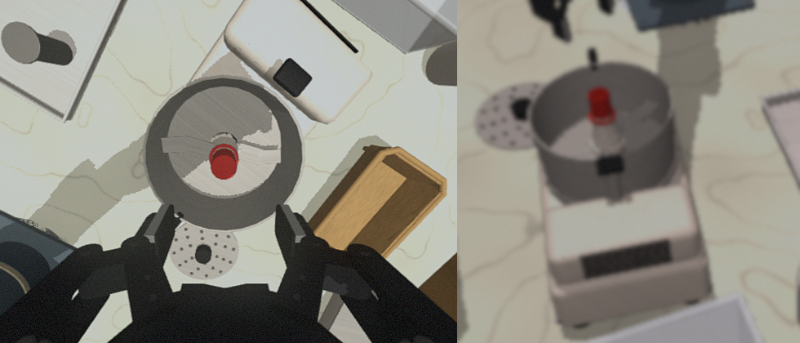

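```bash
python3 -m creep '[[[0,0,-0.02],[0,0,0],-0.5],[[0,0,0],[0,0,0],-0.5],[[0,0,0],[0,0,0],-0.5]]'; python3 -c "from workcell import ctrl;print(ctrl.finish_job())"
```

```text
time: 21.48
tcp_pos: [0.5281, -0.2342, 0.368]
tcp_rot: [-0.002, 0.959, 0.284, -0.004]
contact_force: [0.1, -0.7, -0.0]
grip_width: 0.753
the job is handed in; nothing more can be done
None
```

I gripped the rotor, lifted it off the tray and lowered it over the drive shaft until it rested on the keys. I turned it about 58° under light pressure until the slots caught the keys. It then slid down 10.3 mm to home; I released it and raised the gripper clear. The job was handed in at about 21.5 s.

**Last checks:**
- **Seating:** the cameras put the rotor's foot at z 0.129, 0.129 and 0.125 m. Home is 0.130 m and resting on the keys would be 0.140 m, so it is home. The top camera's 0.125 m is 4–5 mm low, about the network's stated accuracy.
- **Position:** the last picture shows the rotor upright, centred in the bowl and free of the hand. The pusher is still in place; I did not check the other things on the bench one by one.
- **Grip height:** the wrist network's grip position was about 6 mm off sideways from the direct red-blob measurement. I took that as network error.

**What went less well:** while feeling for the keys, one test press reached about 37 N at the wrist for one row (1/8 s). That is heavier than the light touch you asked for, and it was before any turning. I backed off at once and kept the wrist reading under about 5 N after that, roughly 10 N on the keys with the rotor's weight.

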